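# Lock a coin tray in the scanner nest

### The arm

A 6-joint arm with a two-finger parallel gripper is mounted at the origin on the work surface. World frame = base frame: x ahead of the robot, y to its left, z up, the work surface at z = 0. Lengths are in m, angles in rad, forces in N, time in s.
With the tool pointing down it reaches from about 0.25 to 0.775 m from the base axis. Payload 4 kg.
Tool frame: the origin (TCP) lies at the centre of the arm's flange, where the gripper is bolted on; the fingertips stand ahead of it and the grasp point (between the pads) lies 180 mm ahead of it (robot.tcp_to_tips is the z of the fingertips in the tool frame, in m); z points along the fingers, y is the direction in which the jaws open and shut (so a half turn about z gives the same grasp; the last joint's range is limited). The gripper opens to 94 mm and grips with 3 to 60 N. Pads are 16 mm wide; open, the fingers measure 119 mm over their backs; the gripper's body (75 mm by 177 mm) begins 78 mm behind the grasp point.
Start: joints at [-1.308, 0.087, 1.371, -0, 1.684, -0.103], TCP at [0.197, -0.514, 0.405] pointing down, gripper open.
Joint ranges: [-3.1, 3.1], [-0.76, 2.03], [0.27, 2.55], [-1.08, 4.22], [0.17, 2.65], [-2.57, 2.57]. Speed limits (rad/s): [2.79, 2.79, 3.14, 3.14, 3.14, 3.14].

### API

Orientations are given as [roll, pitch, yaw] about the fixed x, y, z axes, in that order (R = Rz(yaw) Ry(pitch) Rx(roll)).
In Python, from bench import robot gives the robot as it stands.
- The arm moves only by the tool move_arm, never from a script. Its argument "increments" is a list that holds one entry, the list of rows, each a list of 7 numbers: the opening, from 0 (shut) to 1 (fully open), then the shift along the tool's x, y, z as a fraction of full scale, then the turn, a rotation vector about the tool's x, y, z as a fraction of full scale. In form: [[[jaw, dx, dy, dz, rx, ry, rz], ...]]. A call has 1 to 8 rows; each row is the pose to reach, as a shift and turn from the pose commanded when the call began, along the tool's axes at that moment; what a row does not reach only later rows make up. Full scale, the value 1, is 0.1 m for a shift and pi/2 rad for a turn. A row lasts 1/12 s, in which the tool goes at most 41.7 mm and 7.16 degrees, less where a joint would pass 70% of its speed; a pose out of reach is approached as far as the arm can. A call with a number of a shift or a turn outside -1 to 1 is refused whole. A call with a gripper value outside its range is refused whole. The fingers move at their own pace and stop on an object; the grip force is fixed at half the most. Time passes only in rows, so rows that repeat a pose let the fingers close. It gives the time, the measured TCP pose, the force and the opening at its end, in the units of the state.
- robot.get_obs(): the state, without advancing time (a new reading comes with each control period).
- robot.snapshot(name): name is "scene" or "top" or "wrist"; returns (picture, depth): 384x512x3 uint8, red, green, blue; 384x512 float32, m along the optical axis (not along the pixel's ray), 0 where there is no reading.
- robot.camera_params(name): a dict with "mtx" (3x3 intrinsics, pixels), "R" (3x3) and "t" (3): a world point X has camera coordinates R X + t. Camera axes: x right, y down, z forward; pixel columns grow to the right and rows downward; lengths in m; the calibration is good to about 2 mm. A picture is of the moment at which its call begins: read the wrist's pose just before it. camera_params takes no time and is no camera call; for the wrist camera it gives the pose at the moment of the call.
- robot.close_job(): hands the job in, once; it reports no verdict.
The state is a dict: "time": time; "joint_positions": joint angles; "qvel": joint speeds; "joint_torque": joint torques, N m; "tool_pos": TCP position; "ee_rot": TCP orientation; "wrist_force": force on the tool from outside, world axes, zero at the start; "wrist_torque": the same for the moment, N m; "width": finger opening in m.
Only numpy, scipy, OpenCV 4.12 (cv2) and the standard library are available. Lean on these libraries where they do the work, as an engineer would, in place of code of your own. Each camera call takes 0.05 s, during which the arm holds its last target.

### The job

Get the coin tray ready for scanning: with the fingertips, slide it straight back on the scanner bed until it sits against both back stops, then throw the toggle clamp's lever over towards the tray, past its dead point, until it snaps into lock and holds the tray square against the side fence. Only push - do not lift the tray or take the coins out - and leave everything else on the bench where it is.

Things in the scene. Friction and masses are not known exactly. Their poses are not given: they have to be found in the camera images.
- scanner: Tray scanner, fixed: flat grey metal bed x -150 to 240, y -302 to 127 mm, top 30 mm above the table, steel guide rails along its left and right edges (tops at 46 mm); white gantry parked at the far end (x 157 to 213 mm, head 116 to 166 mm up). x: away from the operator, the way the tray is pushed home; y: left; z up. Origin: on the table, under the tray's centre when home and clamped.
- back_stops (a point): Midpoint between the two dark steel back stops: on their front faces (x = 65 mm in the scanner's frame), at bed height, y = 0. The stops are centred 46 mm left and right of it, each 24 mm wide and 20 mm high above the bed.
- side_fence (a point): Middle of the dark steel side fence left of the tray: on its inner face (x = -6, y = 75 mm in the scanner's frame), at bed height. The fence is 108 mm long (along x) and 18 mm high.
- tray: Cream plastic coin tray, loose, 130 (x) x 150 (y) x 22 mm high, outer walls 6 mm thick, two ribs along x making three channels; 0.2 to 0.4 kg plus coins, smooth, slides with 1 to 3 N. Origin: centre of its underside, at (0, 0, 30) mm in the scanner's frame when home and clamped, axes parallel. Starts 30 to 62 mm short of the stops, 9 to 14 mm right of the fence, up to 5 degrees askew.
- lever (a joint): Throw of the clamp lever, rad, about the scanner's x axis: 0 = back (up, leaning right, away from the tray), growing as it is thrown left towards the tray. Starts at 0 to 0.25; stays where left. From about 0.5 the rod pushes the tray left, to the fence by 1.1, then squeezes it: up to some 6 N at the grip near 1.3, nil at the dead point 1.60; beyond that it snaps by itself to its stop at 1.77 (locked).
- lever_pivot (a point): Pivot of the toggle clamp's lever, on the bed right of the tray nest: at x = 8, y = -228, z = 44 mm in the scanner's frame. The clamp's push rod runs from here along +y at this height to the tray's right wall.
- lever_end (a point): Free end of the lever's black round grip (18 mm thick, straight for its last 70 mm, domed end), on its centre line, 114 mm from the pivot. It swings in the upright plane x = 8 mm of the scanner's frame, up and over from right to left; the line from pivot to this point leans 20 degrees right of upright at joint 0 and lies 9 degrees above level when locked.
- clamp_tip: Black rubber tip of the clamp's push rod, 16 mm across, 10 mm long, sprung on the rod (12 N per mm). Origin: centre of its front face, 44 mm above the table. With the lever back it stands clear of the tray; locked, it presses on the tray's right wall with 40 to 50 N.
- coin0: Struck coin, 38 mm across, 4 mm thick, 30 g, lying loose flat in a tray channel. Origin: centre of its underside, 6 mm above the tray's underside.
- coin1: Struck coin, 38 mm across, 4 mm thick, 30 g, lying loose flat in a tray channel. Origin: centre of its underside, 6 mm above the tray's underside.
- coin2: Struck coin, 38 mm across, 4 mm thick, 30 g, lying loose flat in a tray channel. Origin: centre of its underside, 6 mm above the tray's underside.
- coin3: Struck coin, 38 mm across, 4 mm thick, 30 g, lying loose flat in a tray channel. Origin: centre of its underside, 6 mm above the tray's underside.
- coin4: Struck coin, 38 mm across, 4 mm thick, 30 g, lying loose flat in a tray channel. Origin: centre of its underside, 6 mm above the tray's underside.
- coin5: Struck coin, 38 mm across, 4 mm thick, 30 g, lying loose flat in a tray channel. Origin: centre of its underside, 6 mm above the tray's underside.
- loupe: Black cylindrical loupe, 34 mm across, 34 high, standing on the bed in front of or beyond the clamp, loose. Origin: centre of its underside. To be left alone.
- coin_tube: Clear tube of coins with white cap, 44 mm across, 72 high, standing on the bed in front of or beyond the clamp, loose. Origin: centre of its underside. To be left alone.
- capsule_coin: Coin in a clear round capsule, 48 mm across, 8 thick, on the table left of the bed, loose. Origin: centre of its underside. To be left alone.
- blower: Black rubber dust blower standing nozzle up, 58 mm across, 115 high, on the table left of the bed, loose. Origin: centre of its underside. To be left alone.
- brush: Dusting brush, 170 mm long, lying left of the bed, loose. Origin: centre of its underside. To be left alone.
- caliper: Steel caliper, 210 mm long, lying right of the bed, loose. Origin: under the middle of its beam. To be left alone.
- gauge_weight: Brass check weight, 32 mm across, 50 high, standing right of the bed, loose. Origin: centre of its underside. To be left alone.
Mind the look-alikes: they are no part of the job. Of the things shaped like the tray, the cream one is meant.

How it is judged:
On the way, in this order (a step that is already met when the one before it is completed fails the run):
1. the tray has been pushed back against both stops (within 3 mm, square within 2 degrees) with the lever not yet thrown (x of tray in the frame of scanner above -0.003 m and z of tray in the frame of scanner below 0.034 m and angle between the x axis of tray and the x axis of scanner, either way round below 0.035 rad and value of joint lever below 1 rad), for 0.2 s.
2. the lever is past its dead point, in lock, and clamps the tray (value of joint lever above 1.7 rad and contact force between clamp_tip and tray above 15 N), for 0.2 s.
At the end, for the whole second after the job is handed in: Lever in lock (joint above 1.70), the clamp's tip pressing the tray with more than 15 N, the tray at rest flat on the bed within 3 mm of its home place against the back stops and the side fence and square within 2 degrees (all of step 2 and x of tray in the frame of scanner between -0.003 and 0.003 m and z of tray in the frame of scanner below 0.034 m and angle between the x axis of tray and the x axis of scanner, either way round below 0.035 rad and y of tray in the frame of scanner between -0.003 and 0.003 m and linear speed of tray below 0.01 m/s); the robot touches nothing.
It fails at once if the tray is lifted or tipped (z of tray in the frame of scanner above 0.038 m or angle between tray's own z axis and vertical above 0.12 rad).
It fails at once if a coin is lifted or leaves the tray (z of any of coin0, coin1, coin2, coin3, coin4, coin5 in the frame of tray above 0.018 m).
It fails at once if something else on the bench is pushed aside or knocked over (distance of any of loupe, coin_tube, capsule_coin, blower, brush, caliper, gauge_weight from where it was at the start of the episode above 0.02 m).
It also fails if it takes over 48 s, if anything falls off the work surface, if the arm or the gripper's body presses on something with over 40 N, if the wrist force passes 120 N, or if a joint passes its speed limit or range.

## Working session

There is one attempt and no reset: what is moved stays moved. The work goes in short steps, Python scripts to look and compute and a tool call to move; the robot and the scene stay as the last step left them, time stands still between calls to the robot, and variables do not carry over. Pictures are saved under pics/ and viewed, and the job is handed in when it is done.

Besides the shell and the picture viewer there is one more tool, called after ">>>" by a JSON object that holds its "fn" and its "kwargs", one argument or row to a line. move_arm: Moves the arm, as the interface text tells. Its arguments: {"type":"object","properties":{"increments":{"type":"array","items":{"type":"array","items":{"type":"array","items":{"type":"number","minimum":-1,"maximum":1}}}}},"required":["increments"]}

```bash
ls; mkdir -p pics; python3 - <<'E'
from bench import robot
import cv2,numpy as np
np.set_printoptions(precision=4,suppress=True)
o=robot.get_obs();print(o, robot.tcp_to_tips)
for n in ("scene","top"):
    p,d=robot.snapshot(n);cv2.imwrite(f"pics/{n}0.png",p[:,:,::-1]);np.savez(f"{n}0.npz",p=p,d=d)
    c=robot.camera_params(n);print(n,c)
E
```

```text
pics
{'time': 0.0, 'joint_positions': array([-1.3081,  0.088 ,  1.3722,  0.    ,  1.6836, -0.1031]), 'qvel': array([ 0.    , -0.0008, -0.0004, -0.0023,  0.0014,  0.0009]), 'joint_torque': array([ -0.0005, -34.0177, -30.2434,   0.0719,   0.0329,  -0.0002]), 'tool_pos': array([ 0.1967, -0.5135,  0.4035]), 'ee_rot': array([-3.1394, -0.0002,  0.3658]), 'wrist_force': array([-0.5315,  1.1671, -0.4281]), 'wrist_torque': array([ 0.0063,  0.0053, -0.0261]), 'width': 0.09389532287816965} 0.1992
scene {'mtx': array([[469.1508,   0.    , 256.2929],
       [  0.    , 469.1508, 193.62  ],
       [  0.    ,   0.    ,   1.    ]]), 'R': array([[-0.7672,  0.6414, -0.0002],
       [ 0.5142,  0.6149, -0.5979],
       [-0.3833, -0.4588, -0.8016]]), 't': array([ 0.3442, -0.2423,  1.5323])}
top {'mtx': array([[443.2223,   0.    , 268.1051],
       [  0.    , 443.2223, 192.2775],
       [  0.    ,   0.    ,   1.    ]]), 'R': array([[ 0.0013, -1.    ,  0.0043],
       [-0.9975, -0.0016, -0.0704],
       [ 0.0704, -0.0042, -0.9975]]), 't': array([0.0754, 0.5454, 1.2957])}
```

View pics/scene0.png

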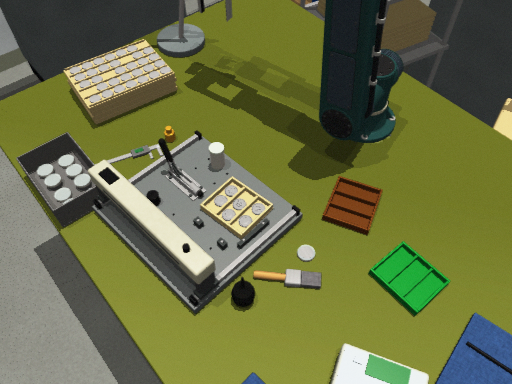

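View pics/top0.png

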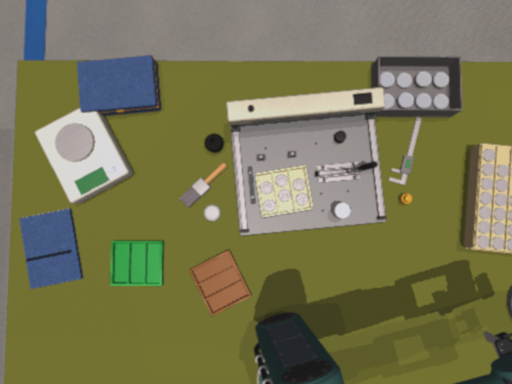

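```bash
python3 - <<'E'
import cv2
p=cv2.imread("pics/top0.png")[80:245,215:400]
cv2.imwrite("pics/top0c.png",cv2.resize(p,None,fx=4,fy=3.6,interpolation=cv2.INTER_CUBIC)[:600])
p=cv2.imread("pics/scene0.png")[120:310,80:310]
cv2.imwrite("pics/scene0c.png",cv2.resize(p,None,fx=3.1,fy=3.1,interpolation=cv2.INTER_CUBIC))
E
```

```text
(no output)
```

View pics/top0c.png

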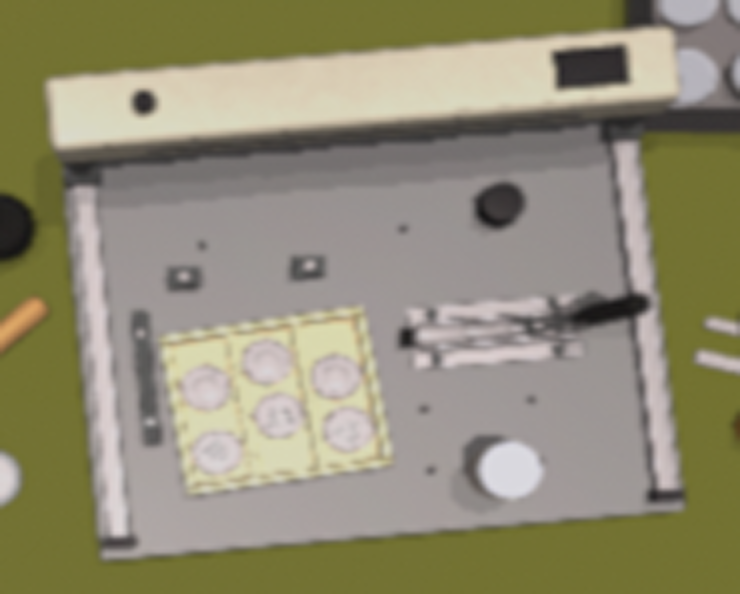

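View pics/scene0c.png

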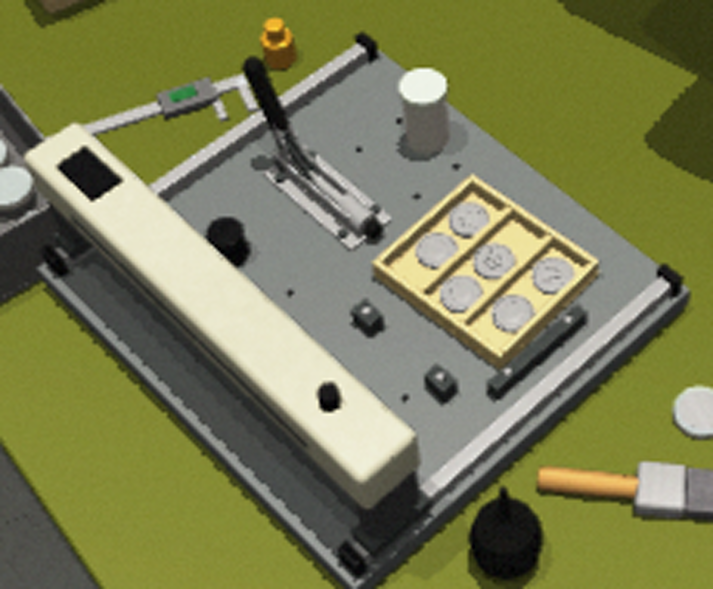

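```bash
cat > h.py <<'E'
import numpy as np,cv2,time
from bench import robot
np.set_printoptions(precision=4,suppress=True)
def ray(c,px,z):
    px=np.atleast_2d(np.array(px,float))
    d=np.linalg.solve(c['mtx'],np.c_[px,np.ones(len(px))].T)
    d=c['R'].T@d; o=-c['R'].T@c['t']
    return (o[:,None]+d*(z-o[2])/d[2]).T
def proj(c,X):
    X=np.atleast_2d(X); q=c['mtx']@(c['R']@X.T+c['t'][:,None]); return (q[:2]/q[2]).T
def fit2(S,W): # W=R S+t  (2D)
    S=np.array(S,float)[:,:2];W=np.array(W,float)[:,:2]
    a=S-S.mean(0);b=W-W.mean(0)
    th=np.arctan2((a[:,0]*b[:,1]-a[:,1]*b[:,0]).sum(),(a*b).sum())
    R=np.array([[np.cos(th),-np.sin(th)],[np.sin(th),np.cos(th)]])
    t=W.mean(0)-R@S.mean(0); return th,R,t,(S@R.T+t-W)*1000
E
python3 - <<'E'
from h import *
c=robot.camera_params("top")
f=lambda x,y:(215+x/4-.375,80+y/3.6-.36)
S=[];W=[]
for s,px,z in [((-.150,.127),(103,558),.03),((-.150,-.302),(683,511),.03),((.073,.046),(184,277),.05),((.073,-.046),(308,266),.05)]:
    w=ray(c,f(*px),z)[0];S.append(s);W.append(w);print(s,w)
th,R,t,e=fit2(S,W);print(np.degrees(th),t,e)
# tray corners at z=.052
T=[ray(c,f(*p),.052)[0] for p in [(160,338),(362,307),(392,465),(188,495)]]
T=np.array(T);print("tray scanner",(T[:,:2]-t)@R*1000, ((T[:,:2]-t)@R).mean(0)*1000)
for p in [(640,303),(575,316)]: print('grip',ray(c,f(*p),.15))
print('tube',(ray(c,f(510,470),.102)[0][:2]-t)@R,'loupe',(ray(c,f(500,203),.064)[0][:2]-t)@R)
E
```

```text
(-0.15, 0.127) [0.4203 0.1571 0.03  ]
(-0.15, -0.302) [ 0.459  -0.2676  0.03  ]
(0.073, 0.046) [0.6473 0.0983 0.05  ]
(0.073, -0.046) [0.6565 0.0079 0.05  ]
5.369404101881588 [0.58   0.0461] [[-1.57    1.3829]
 [-0.0286 -1.0184]
 [ 1.0722  0.4467]
 [ 0.5264 -0.8113]]
tray scanner [[  23.8419   67.4997]
 [  35.4257  -80.8628]
 [ -93.4603  -89.904 ]
 [-103.7963   58.8151]] [-34.4973 -11.113 ]
grip [[ 0.6132 -0.2092  0.15  ]]
grip [[ 0.6033 -0.1654  0.15  ]]
tube [-0.106  -0.1656] loupe [ 0.1085 -0.1873]
```

>>> {"fn": "move_arm", "kwargs": {
  "increments": [
    [[1,0.5,-0.42,0,0,0,0],[1,1,-0.85,0,0,0,0],[1,1,-0.85,0,0,0,0],[1,1,-0.85,0,0,0,0]]
  ]
}}

```text
time: 0.43
tool_pos: [0.2615, -0.3944, 0.4045]
ee_rot: [-3.139, -0.002, 0.37]
wrist_force: [-0.4, 0.0, -0.3]
width: 0.0942
```

>>> {"fn": "move_arm", "kwargs": {
  "increments": [
    [[1,0.5,-0.42,0,0,0,0],[1,1,-0.85,0,0,0,0],[1,1,-0.85,0,0,0,0],[1,1,-0.85,0,0,0,0]]
  ]
}}

```text
time: 0.77
tool_pos: [0.3243, -0.2793, 0.4047]
ee_rot: [-3.14, -0.002, 0.372]
wrist_force: [-0.1, -1.1, -0.6]
width: 0.0943
```

>>> {"fn": "move_arm", "kwargs": {
  "increments": [
    [[1,0.5,-0.42,0,0,0,0],[1,1,-0.85,0,0,0,0],[1,1,-0.85,0,0,0,0],[1,1,-0.85,0,0,0,0]]
  ]
}}

```text
time: 1.1
tool_pos: [0.3873, -0.1644, 0.4045]
ee_rot: [-3.14, -0.002, 0.373]
wrist_force: [-0.9, 0.4, -0.4]
width: 0.0939
```

>>> {"fn": "move_arm", "kwargs": {
  "increments": [
    [[1,0.5,-0.42,0,0,0,0],[1,1,-0.85,0,0,0,0],[1,1,-0.85,0,0,0,0],[1,1,-0.85,0,0,0,0]]
  ]
}}

```text
time: 1.43
tool_pos: [0.4504, -0.0496, 0.4042]
ee_rot: [-3.14, -0.001, 0.372]
wrist_force: [-0.1, -0.1, -0.6]
width: 0.0943
```

>>> {"fn": "move_arm", "kwargs": {
  "increments": [
    [[1,0.35,-0.3,0,0,0,0.05],[1,0.7,-0.6,0,0,0,0.11],[1,0.7,-0.6,0,0,0,0.173],[1,0.7,-0.6,0,0,0,0.173],[1,0.7,-0.6,0,0,0,0.173]]
  ]
}}

```text
time: 1.85
tool_pos: [0.4928, 0.0272, 0.4041]
ee_rot: [3.14, 0.002, 0.097]
wrist_force: [1.2, -0.7, 0.2]
width: 0.0936
```

```bash
python3 - <<'E'
from h import *
print(robot.get_obs()['tool_pos'],robot.get_obs()['ee_rot'])
c=robot.camera_params("wrist")
p,d=robot.snapshot("wrist");cv2.imwrite("pics/w1.png",cv2.resize(p[:,:,::-1],(768,576),interpolation=cv2.INTER_CUBIC));np.savez("w1.npz",p=p,d=d,**c)
print(c)
E
```

```text
[0.4928 0.0272 0.4041] [3.1404 0.0016 0.0967]
{'mtx': array([[268.7494,   0.    , 258.9099],
       [  0.    , 268.7494, 192.5558],
       [  0.    ,   0.    ,   1.    ]]), 'R': array([[ 0.0968, -0.9953,  0.0012],
       [-0.959 , -0.093 ,  0.2677],
       [-0.2663, -0.027 , -0.9635]]), 't': array([-0.0205,  0.4473,  0.5216])}
```

View pics/w1.png

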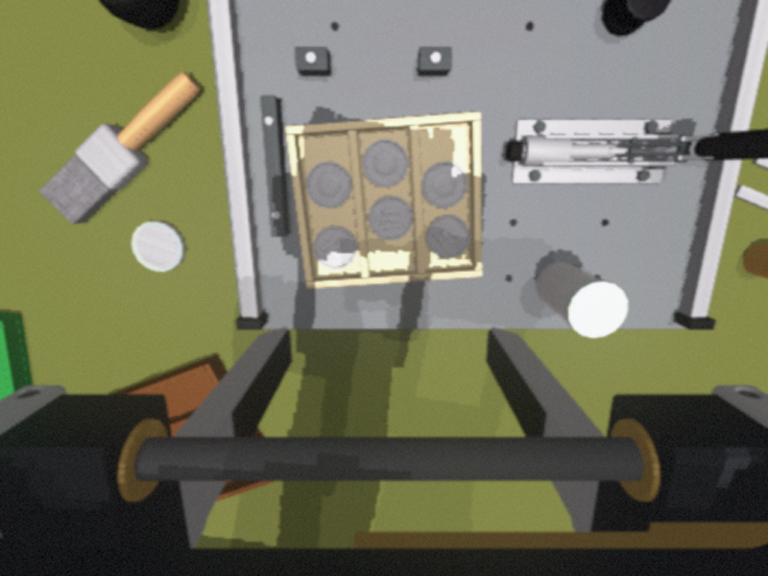

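```bash
python3 - <<'E'
import cv2,numpy as np
p=np.load("w1.npz")['p'][:,:,::-1]
a=cv2.resize(p[20:170,165:345],None,fx=4,fy=4,interpolation=cv2.INTER_CUBIC)
cv2.imwrite("pics/w1a.png",a)
b=cv2.resize(p[60:140,330:512],None,fx=4,fy=4,interpolation=cv2.INTER_CUBIC)
cv2.imwrite("pics/w1b.png",b)
E
```

```text
(no output)
```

View pics/w1a.png

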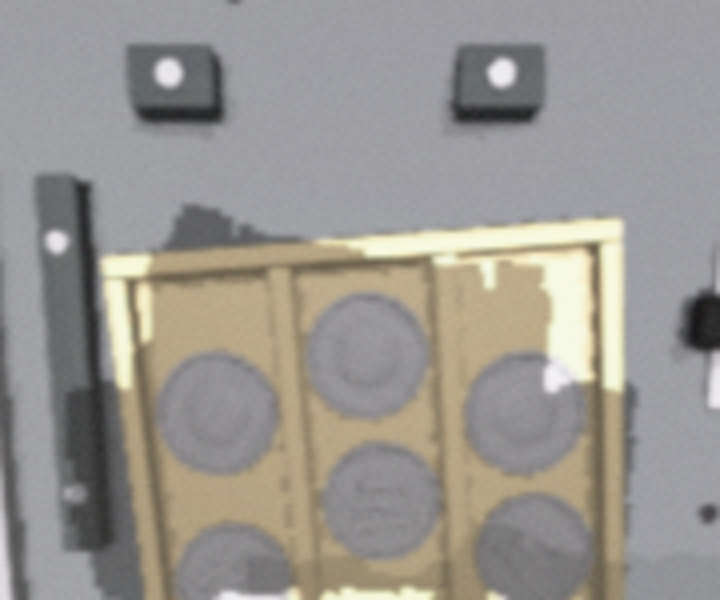

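View pics/w1b.png

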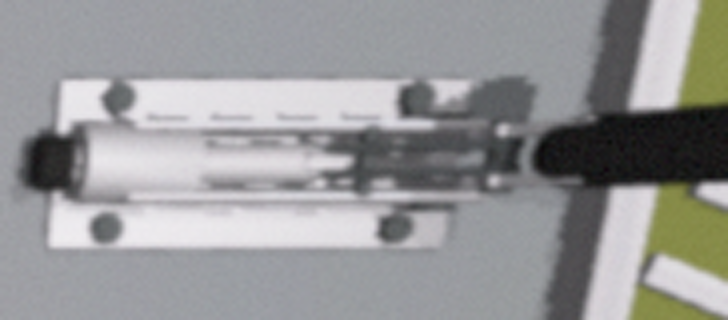

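```bash
python3 - <<'E'
from h import *
c=dict(np.load("w1.npz"))
f=lambda x,y:(165+x/4-.375,20+y/4-.375)
S=[];W=[]
for s,px,z in [((.065,.058),(132,106),.05),((.065,.034),(213,106),.05),((.065,-.034),(457,106),.05),((.065,-.058),(542,106),.05),((.048,.075),(78,177),.048),((-.060,.075),(107,548),.048)]:
    w=ray(c,f(*px),z)[0];S.append(s);W.append(w)
th,R,t,e=fit2(S,W);print(np.degrees(th),t);print(e)
T=np.array([ray(c,f(*p),.052)[0] for p in [(102,258),(623,221)]]+[ray(c,(p[0]/1.5-.17,p[1]/1.5-.17),.052)[0] for p in [(482,274),(308,286)]])
Q=(T[:,:2]-t)@R*1000
print("tray",Q,Q.mean(0))
for n in (0.,):
  for p in [(540,155),(728,140)]:
    for z in (.11,.15): print((ray(c,(330+p[0]/4-.375,60+p[1]/4-.375),z)[0][:2]-t)@R*1000)
print('rod tip',(ray(c,(330+25/4,60+163/4),.044)[0][:2]-t)@R*1000)
print('fingertips',[ (ray(c,(x/1.5,y/1.5),.4041-.1992)[0]) for x,y in [(273,332),(507,332)]])
E
```

```text
5.963470205393983 [0.5812 0.0466]
[[-0.2046  0.6456]
 [ 0.0944 -0.7319]
 [ 0.5468 -0.587 ]
 [ 0.736  -0.8386]
 [ 0.4736  0.6674]
 [-1.6462  0.8445]]
tray [[  25.4005   68.2241]
 [  34.1983  -80.887 ]
 [ -91.8262  -88.7036]
 [-101.2146   58.6257]] [-33.3605 -10.6852]
[   4.139  -208.2811]
[   1.6957 -179.2333]
[   7.2247 -252.6657]
[   4.329  -217.1114]
rod tip [   6.5598 -103.1316]
fingertips [array([0.4943, 0.0824, 0.2049]), array([ 0.505 , -0.0276,  0.2049])]
```

>>> {"fn": "move_arm", "kwargs": {
  "increments": [
    [[1,-0.36,0,0.1,0,0,0],[1,-0.36,0,0.4,0,0,0],[1,-0.36,0,0.7,0,0,0],[1,-0.36,0,0.9,0,0,0],[1,-0.36,0,0.9,0,0,0]]
  ]
}}

```text
time: 2.32
tool_pos: [0.4545, 0.023, 0.3099]
ee_rot: [-3.141, 0.009, 0.093]
wrist_force: [-0.6, 0.4, -0.2]
width: 0.0943
```

>>> {"fn": "move_arm", "kwargs": {
  "increments": [
    [[1,0,0,0.3,0,0,0],[1,0,0,0.6,0,0,0],[1,0,0,0.78,0,0,0],[1,0,0,0.78,0,0,0],[1,0,0,0.78,0,0,0]]
  ]
}}

```text
time: 2.73
tool_pos: [0.4568, 0.0237, 0.2373]
ee_rot: [3.141, 0.0, 0.093]
wrist_force: [0.2, 0.4, 0.1]
width: 0.0941
```

```bash
python3 - <<'E'
from h import *
o=robot.get_obs();print(o['tool_pos'],o['ee_rot'],o['wrist_force'])
c=robot.camera_params("wrist")
p,d=robot.snapshot("wrist");cv2.imwrite("pics/w2.png",cv2.resize(p[:,:,::-1],(768,576),interpolation=cv2.INTER_CUBIC));np.savez("w2.npz",p=p,d=d,**c)
E
```

```text
[0.4568 0.0237 0.2373] [3.1412 0.0003 0.0933] [0.1839 0.4286 0.0935]
```

View pics/w2.png

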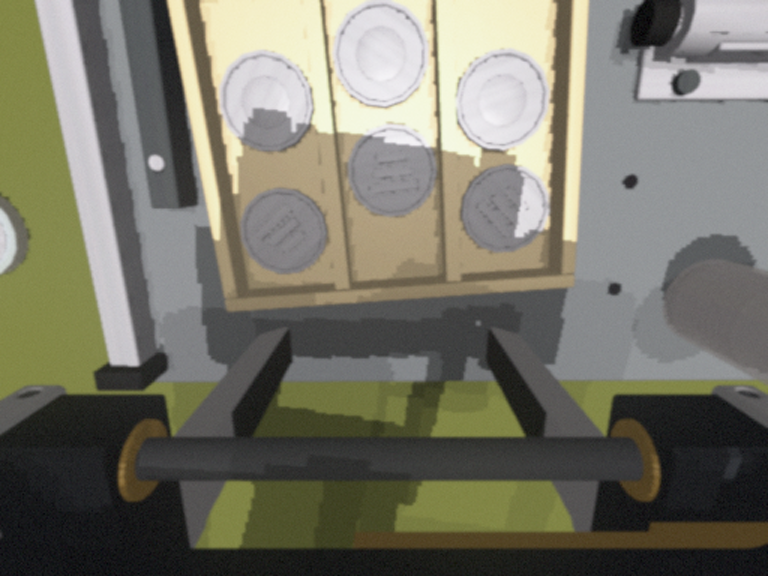

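>>> {"fn": "move_arm", "kwargs": {
  "increments": [
    [[1,0.06,0,0,0,0,0],[1,0.1,0,0,0,0,0],[1,0.14,0,0,0,0,0],[1,0.18,0,0,0,0,0],[1,0.22,0,0,0,0,0],[1,0.26,0,0,0,0,0],[1,0.3,0,0,0,0,0],[1,0.34,0,0,0,0,0]]
  ]
}}

```text
time: 3.45
tool_pos: [0.4907, 0.0278, 0.2365]
ee_rot: [3.141, 0.001, 0.094]
wrist_force: [-4.3, 0.8, 2.4]
width: 0.094
```

>>> {"fn": "move_arm", "kwargs": {
  "increments": [
    [[1,0.03,0,0,0,0,0],[1,0.06,0,0,0,0,0],[1,0.09,0,0,0,0,0],[1,0.11,0,0,0,0,0],[1,0.12,0,0,0,0,0],[1,0.13,0,0,0,0,0],[1,0.13,0,0,0,0,0]]
  ]
}}

```text
time: 4.03
tool_pos: [0.5037, 0.029, 0.2365]
ee_rot: [3.141, -0.0, 0.094]
wrist_force: [-2.2, -0.0, 0.2]
width: 0.0939
```

```bash
python3 - <<'E'
from h import *
o=robot.get_obs();print(o['tool_pos'],o['ee_rot'],o['wrist_force'])
c=robot.camera_params("wrist")
p,d=robot.snapshot("wrist");cv2.imwrite("pics/w3.png",cv2.resize(p[:,:,::-1],(768,576),interpolation=cv2.INTER_CUBIC));np.savez("w3.npz",p=p,d=d,**c)
p,d=robot.snapshot("top");cv2.imwrite("pics/top3.png",cv2.resize(p[80:245,215:400,::-1],None,fx=4,fy=3.6,interpolation=cv2.INTER_CUBIC))
E
```

```text
[0.5037 0.029  0.2365] [ 3.1414 -0.0004  0.094 ] [-2.226  -0.0354  0.1555]
```

View pics/w3.png

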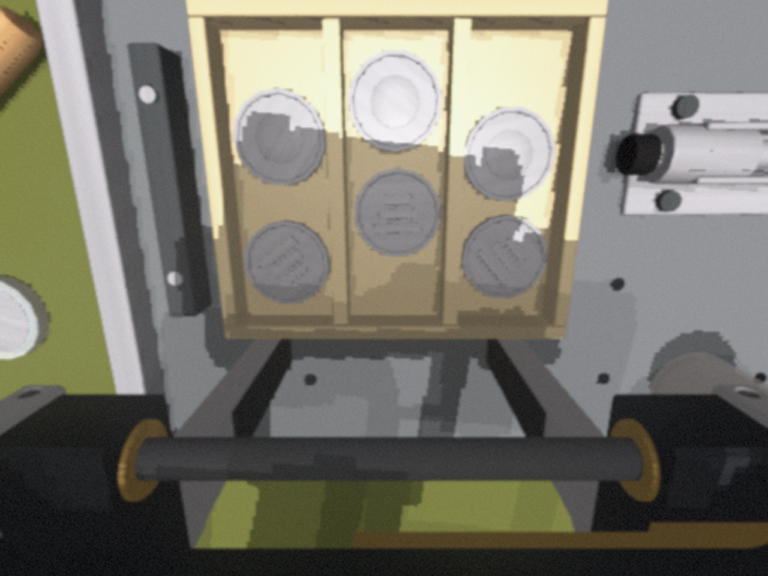

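View pics/top3.png

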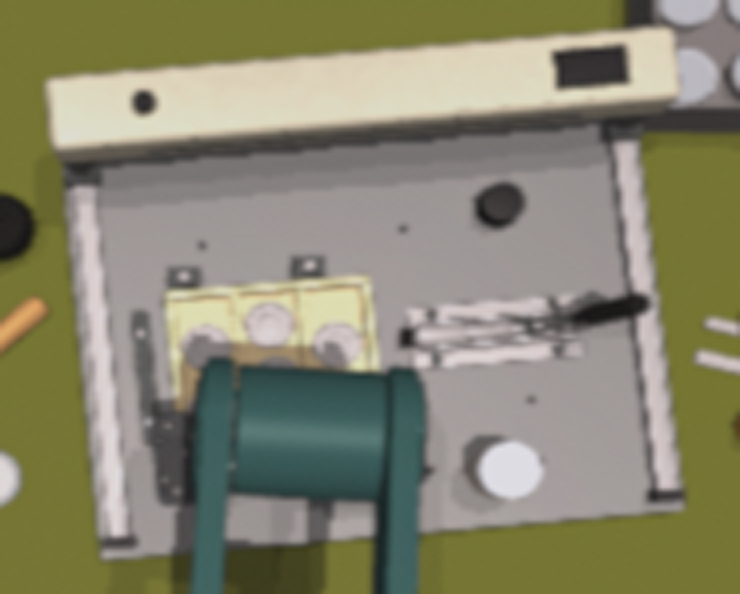

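>>> {"fn": "move_arm", "kwargs": {
  "increments": [
    [[1,0.015,0,0,0,0,0],[1,0.03,0,0,0,0,0],[1,0.04,0,0,0,0,0],[1,0.04,0,0,0,0,0]]
  ]
}}

```text
time: 4.47
tool_pos: [0.5076, 0.0295, 0.2366]
ee_rot: [-3.142, 0.0, 0.094]
wrist_force: [-3.4, -1.1, -0.1]
width: 0.0941
```

>>> {"fn": "move_arm", "kwargs": {
  "increments": [
    [[1,0.01,0,0,0,0,0],[1,0.02,0,0,0,0,0],[1,0.02,0,0,0,0,0]]
  ]
}}

```text
time: 4.72
tool_pos: [0.5086, 0.0296, 0.2366]
ee_rot: [3.142, 0.005, 0.094]
wrist_force: [-8.3, -2.3, 3.8]
width: 0.0938
```

>>> {"fn": "move_arm", "kwargs": {
  "increments": [
    [[1,0.01,0,0,0,0,0],[1,0.01,0,0,0,0,0],[1,0.01,0,0,0,0,0],[1,0.01,0,0,0,0,0]]
  ]
}}

```text
time: 5.05
tool_pos: [0.5089, 0.0296, 0.2366]
ee_rot: [3.142, 0.007, 0.094]
wrist_force: [-10.3, -2.0, 6.1]
width: 0.0942
```

```bash
python3 - <<'E'
from h import *
o=robot.get_obs();print(o['tool_pos'],o['ee_rot'],o['wrist_force'],o['wrist_torque'])
p,d=robot.snapshot("top");cv2.imwrite("pics/top4.png",cv2.resize(p[130:200,240:340,::-1],None,fx=7,fy=7,interpolation=cv2.INTER_CUBIC))
p,d=robot.snapshot("scene");cv2.imwrite("pics/scene4.png",cv2.resize(p[160:290,150:310,::-1],None,fx=4.5,fy=4.5,interpolation=cv2.INTER_CUBIC))
E
```

```text
[0.5089 0.0296 0.2366] [3.1415 0.0068 0.0942] [-10.2814  -1.9993   6.103 ] [-0.2099  1.8689  0.0056]
```

View pics/top4.png

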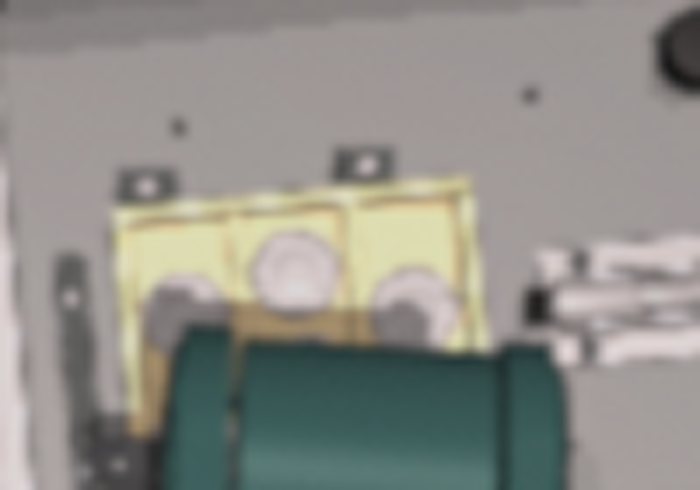

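View pics/scene4.png

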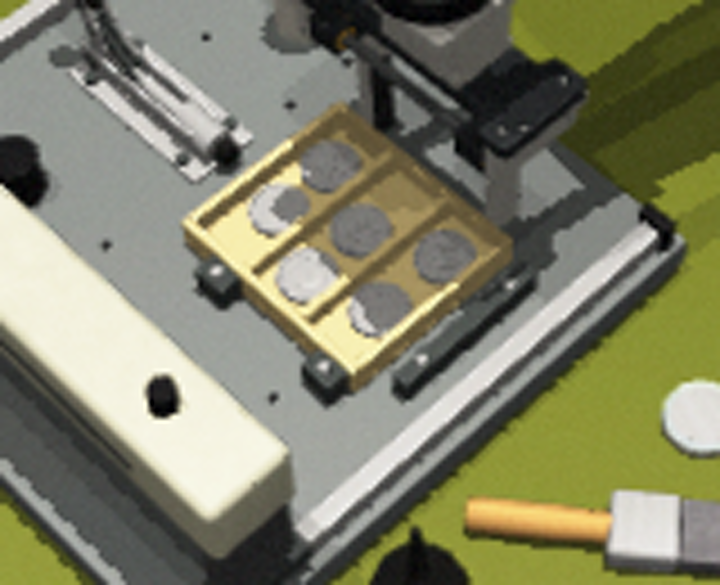

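>>> {"fn": "move_arm", "kwargs": {
  "increments": [
    [[1,-0.08,0,0,0,0,0],[1,-0.25,0,0,0,0,0],[1,-0.3,0,0,0,0,0],[1,-0.3,0,-0.3,0,0,0],[1,-0.3,0,-0.6,0,0,0],[1,-0.3,0,-0.9,0,0,0],[1,-0.3,0,-0.9,0,0,0]]
  ]
}}

```text
time: 5.73
tool_pos: [0.4827, 0.0269, 0.3344]
ee_rot: [3.14, -0.016, 0.094]
wrist_force: [1.5, -0.3, 1.3]
width: 0.0939
```

```bash
python3 - <<'E'
from h import *
o=robot.get_obs();print(o['tool_pos'],o['ee_rot'],o['wrist_force'])
p,d=robot.snapshot("scene");cv2.imwrite("pics/scene5.png",cv2.resize(p[130:210,140:240,::-1],None,fx=7,fy=7,interpolation=cv2.INTER_CUBIC))
c=robot.camera_params("wrist")
p,d=robot.snapshot("wrist");cv2.imwrite("pics/w5.png",cv2.resize(p[:,:,::-1],(768,576),interpolation=cv2.INTER_CUBIC));np.savez("w5.npz",p=p,d=d,**c)
E
```

```text
[0.4827 0.0269 0.3344] [ 3.1395 -0.0162  0.0941] [ 1.491  -0.2529  1.258 ]
```

View pics/scene5.png

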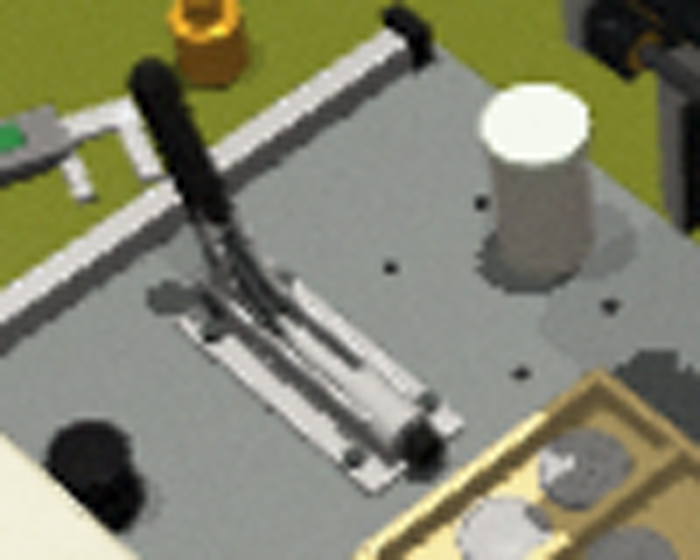

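View pics/w5.png

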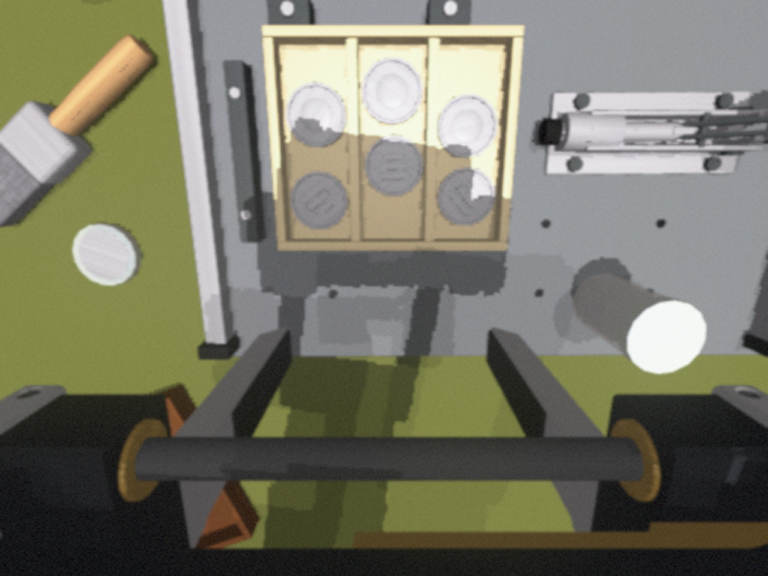

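```bash
python3 - <<'E'
from h import *
th=.0985;t=np.array([.5806,.0464]);R=np.array([[np.cos(th),-np.sin(th)],[np.sin(th),np.cos(th)]])
c=robot.camera_params("scene")
o=-c['R'].T@c['t']
def plane(px):
    d=c['R'].T@np.linalg.solve(c['mtx'],[px[0],px[1],1.])
    xh=R[:,0]; s=(.008-(o[:2]-t)@xh)/(d[:2]@xh); X=o+s*d
    return (X[:2]-t)@R,X[2]
for q in [(150,62),(155,82),(210,205),(230,285)]:
    (x,y),z=plane((140+q[0]/7,130+q[1]/7))
    print(q,y,z,'angle from upright left',np.degrees(np.arctan2(y+.228,z-.044)),np.hypot(y+.228,z-.044), 'joint',np.arctan2(y+.228,z-.044)+np.radians(20))
w=dict(np.load("w5.npz"))
for p in [(263,28),(524,28),(508,248),(278,248)]: print((ray(w,(p[0]/1.5-.17,p[1]/1.5-.17),.052)[0][:2]-t)@R*1000)
E
```

```text
(150, 62) -0.2488256634111177 0.16178951997362157 angle from upright left -10.026507307643342 0.11961638379473508 joint 0.17407028540521755
(155, 82) -0.2485936894776474 0.1507914120386965 angle from upright left -10.914952808035585 0.10875893403082074 joint 0.15856398619884438
(210, 205) -0.22818515709378226 0.09493989969039363 angle from upright left -0.20825862173089335 0.050940236195140896 joint 0.3454310517539964
(230, 285) -0.22659773519498982 0.04640509329447795 angle from upright left 30.24388176758625 0.002784029514662706 joint 0.8769211658271283
[63.1133 61.0921]
[ 62.5607 -87.1724]
[-63.3516 -87.0486]
[-62.6881  61.9008]
```

>>> {"fn": "move_arm", "kwargs": {
  "increments": [
    [[1,0,0,-0.35,0,0,0],[0,0.1,0.3,-0.66,0,0,0],[0,0.2,0.6,-0.66,0,0,0],[0,0.36,0.92,-0.66,0,0,0],[0,0.36,0.92,-0.66,0,0,0]]
  ]
}}

```text
time: 6.25
tool_pos: [0.5271, -0.0654, 0.3907]
ee_rot: [3.139, 0.0, 0.089]
wrist_force: [-0.1, -0.6, -1.4]
width: 0.0705
```

>>> {"fn": "move_arm", "kwargs": {
  "increments": [
    [[0,0.12,0.4,0,0,0,0],[0,0.24,0.7,0,0,0,0],[0,0.36,0.92,0,0,0,0],[0,0.36,0.92,0,0,0,0]]
  ]
}}

```text
time: 6.58
tool_pos: [0.5709, -0.1528, 0.3891]
ee_rot: [-3.141, 0.003, 0.09]
wrist_force: [-1.1, 0.8, 0.3]
width: 0.0441
```

>>> {"fn": "move_arm", "kwargs": {
  "increments": [
    [[0,0.12,0.4,0,0,0,0],[0,0.24,0.7,0,0,0,0],[0,0.36,0.92,0,0,0,0],[0,0.36,0.92,0,0,0,0],[0,0.36,0.92,0,0,0,0]]
  ]
}}

```text
time: 7.0
tool_pos: [0.6143, -0.2379, 0.3899]
ee_rot: [-3.139, 0.003, 0.093]
wrist_force: [0.2, 0.2, -0.6]
width: 0.0108
```

```bash
python3 - <<'E'
from h import *
o=robot.get_obs();print(o['tool_pos'],o['ee_rot'],o['wrist_force'],o['width'])
th=.0985;t=np.array([.5806,.0464]);R=np.array([[np.cos(th),-np.sin(th)],[np.sin(th),np.cos(th)]])
print('tool scanner',(o['tool_pos'][:2]-t)@R*1000,'tip z',o['tool_pos'][2]*1000-199.2)
p,d=robot.snapshot("scene");cv2.imwrite("pics/scene6.png",cv2.resize(p[90:250,120:320,::-1],None,fx=3.7,fy=3.7,interpolation=cv2.INTER_CUBIC))
c=robot.camera_params("wrist")
p,d=robot.snapshot("wrist");cv2.imwrite("pics/w6.png",cv2.resize(p[:,:,::-1],(768,576),interpolation=cv2.INTER_CUBIC))
for J in np.r_[.15:1.81:.1]:
    f=J-np.radians(20);a=f-np.radians(7.5)
    E=np.array([-228,44])+114*np.array([np.sin(f),np.cos(f)]);Q=E-20*np.array([np.sin(a),np.cos(a)])
    C=Q+9*np.array([-np.cos(a),np.sin(a)])
    if a<0: C=np.array([E[0]-9,Q[1]])
    print(round(J,2),'tooly',C[0]-12.5,'tipz',C[1])
E
```

```text
[ 0.6143 -0.2379  0.3899] [-3.1387  0.0033  0.0932] [ 0.1654  0.1583 -0.5769] 0.010846445955449367
tool scanner [   5.5596 -286.2205] tip z 190.7261108271676
0.15 tooly -272.0439235604442 tipz 136.82762786404246
0.25 tooly -260.7750435145835 tipz 137.96757192284844
0.35 tooly -249.39350696095897 tipz 138.16862306455084
0.45 tooly -238.01303445057863 tipz 137.4287724526005
0.55 tooly -228.1248175827747 tipz 136.38520739728995
0.65 tooly -218.9635110466882 tipz 134.68820942803842
0.75 tooly -210.01738998920638 tipz 132.08508484771838
0.85 tooly -201.37584109474122 tipz 128.60184321665776
0.95 tooly -193.12520786332996 tipz 124.27328793382755
1.05 tooly -185.34792789492403 tipz 119.14266849278366
1.15 tooly -178.12170920014083 tipz 113.26124834702364
1.25 tooly -171.51875376750831 tipz 106.68779270250495
1.35 tooly -165.60503614506248 tipz 99.48798135513205
1.45 tooly -160.43964424447165 tipz 91.73375243994673
1.55 tooly -156.074188954155 tipz 83.50258364906216
1.65 tooly -152.55228846034566 tipz 74.87671810017427
1.75 tooly -149.9091324285923 tipz 65.94234259051544
```

View pics/scene6.png

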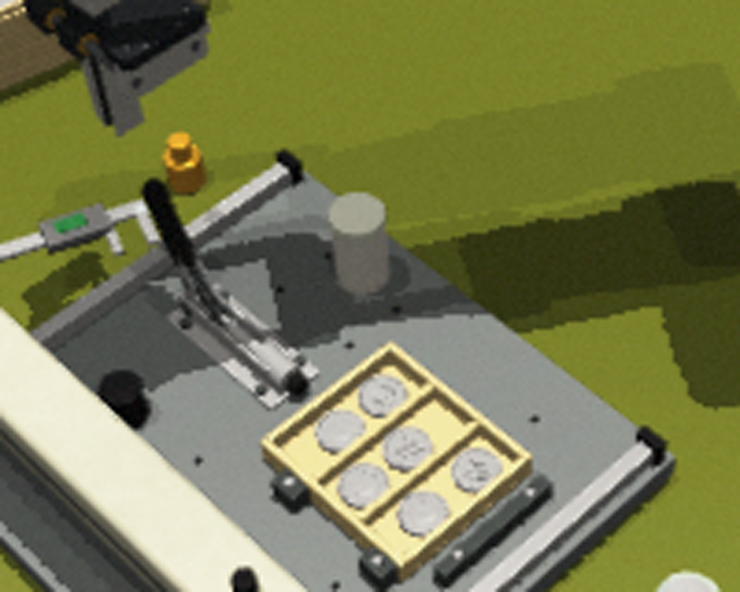

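View pics/w6.png

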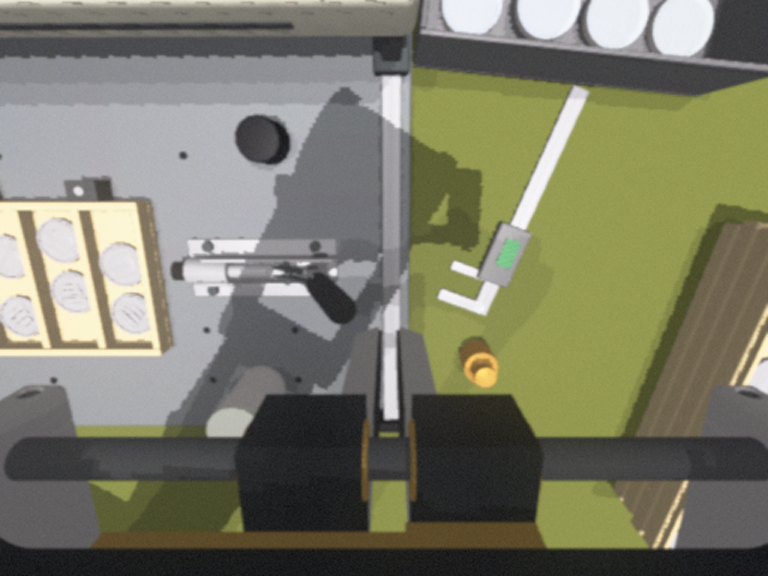

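>>> {"fn": "move_arm", "kwargs": {
  "increments": [
    [[0,0.02,0,0.2,0,0,0],[0,0.02,0,0.4,0,0,0],[0,0.02,0,0.58,0,0,0],[0,0.02,0,0.58,0,0,0],[0,0.02,0,0.58,0,0,0]]
  ]
}}

```text
time: 7.52
tool_pos: [0.6155, -0.2359, 0.3339]
ee_rot: [-3.14, 0.002, 0.096]
wrist_force: [-0.4, -0.3, -0.2]
width: 0.0001
```

```bash
cat >> h.py <<'E'
th=.0985;t=np.array([.5806,.0464]);R=np.array([[np.cos(th),-np.sin(th)],[np.sin(th),np.cos(th)]])
def look(n):
    o=robot.get_obs()
    print('tool scanner',(o['tool_pos'][:2]-t)@R*1000,'tip z',o['tool_pos'][2]*1000-199.2,o['ee_rot'],o['wrist_force'],o['width'],o['time'])
    p,d=robot.snapshot("scene");a=cv2.resize(p[110:240,130:310,::-1],None,fx=4,fy=4,interpolation=cv2.INTER_CUBIC)
    cv2.imwrite(f"pics/s{n}.png",a)
E
python3 -c "
from h import *
look(7)"
```

```text
tool scanner [   6.9936 -284.4119] tip z 134.66770341617791 [-3.1399  0.0022  0.0956] [-0.3828 -0.3458 -0.2389] 7.060640470475405e-05 7.5167
```

View pics/s7.png

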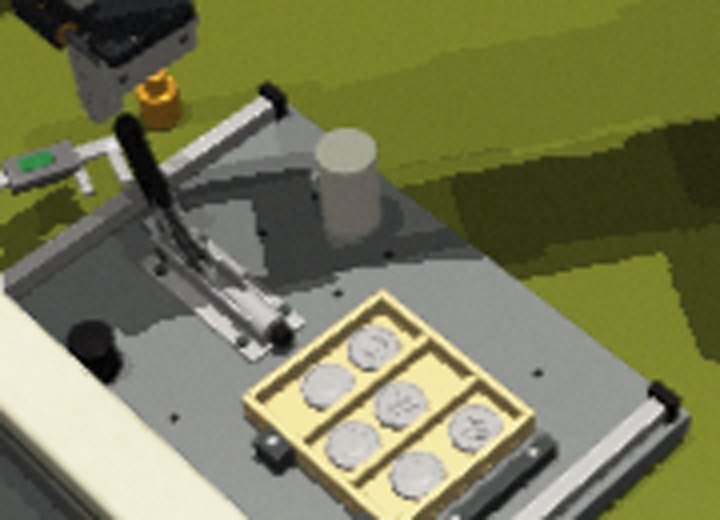

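>>> {"fn": "move_arm", "kwargs": {
  "increments": [
    [[0,0.01,-0.07,0,0,0,0],[0,0.01,-0.13,0,0,0,0],[0,0.01,-0.19,0,0,0,0],[0,0.01,-0.25,0,0,0,0],[0,0.01,-0.31,0,0,0,0],[0,0.01,-0.37,0,0,0,0],[0,0.01,-0.43,0,0,0,0],[0,0.01,-0.46,0,0,0,0]]
  ]
}}

```text
time: 8.23
tool_pos: [0.6126, -0.1906, 0.3346]
ee_rot: [-3.141, 0.0, 0.095]
wrist_force: [1.1, 0.3, 0.5]
width: 0.0004
```

```bash
python3 -c "
from h import *
look(8)"
```

```text
tool scanner [   8.5631 -239.0082] tip z 135.39847720109907 [-3.1411  0.0003  0.0947] [1.15   0.2689 0.4779] 0.00043285343975019505 8.2333
```

View pics/s8.png

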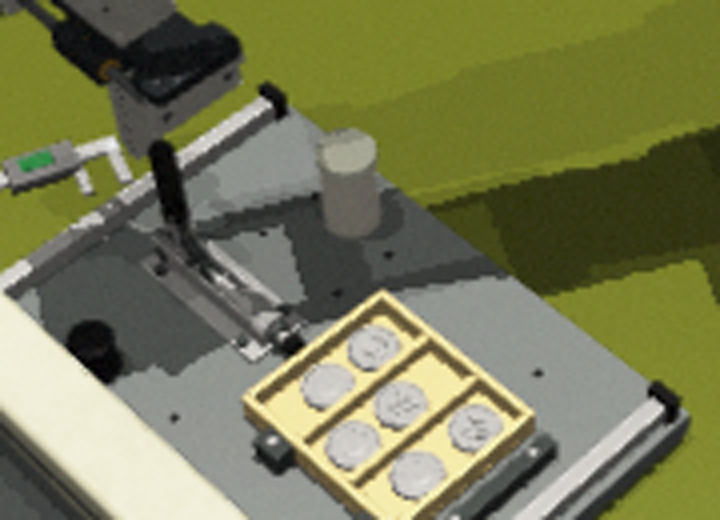

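>>> {"fn": "move_arm", "kwargs": {
  "increments": [
    [[0,0,-0.06,0,0,0,0],[0,0,-0.11,0,0,0,0],[0,0,-0.16,0.01,0,0,0],[0,0,-0.21,0.02,0,0,0],[0,0,-0.29,0.04,0,0,0],[0,0,-0.37,0.07,0,0,0],[0,0,-0.42,0.095,0,0,0],[0,0,-0.46,0.115,0,0,0]]
  ]
}}

```text
time: 8.95
tool_pos: [0.6083, -0.1448, 0.3229]
ee_rot: [-3.141, 0.0, 0.095]
wrist_force: [-0.7, -0.2, 1.0]
width: 0.0003
```

```bash
python3 -c "
from h import *
look(9)"
```

```text
tool scanner [   8.7723 -193.0479] tip z 123.71166688077926 [-3.1413  0.      0.0947] [-0.6818 -0.2069  1.0234] 0.00027744859096265914 8.95
```

View pics/s9.png

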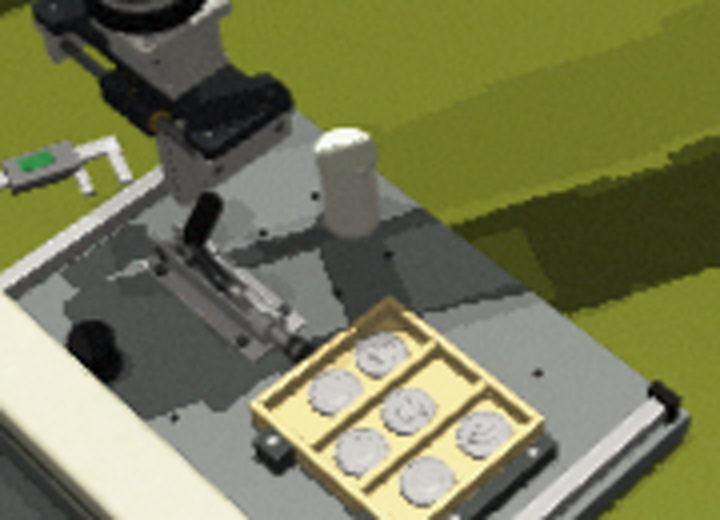

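>>> {"fn": "move_arm", "kwargs": {
  "increments": [
    [[0,0,-0.04,0.022,0,0,0],[0,0,-0.08,0.046,0,0,0],[0,0,-0.115,0.075,0,0,0],[0,0,-0.15,0.105,0,0,0],[0,0,-0.183,0.137,0,0,0],[0,0,-0.215,0.17,0,0,0],[0,0,-0.245,0.205,0,0,0],[0,0,-0.275,0.242,0,0,0]]
  ]
}}

```text
time: 9.67
tool_pos: [0.6059, -0.1183, 0.2997]
ee_rot: [3.141, -0.001, 0.094]
wrist_force: [-1.1, 0.1, 5.9]
width: 0.0005
```

```bash
python3 -c "
from h import *
look(10)"
```

```text
tool scanner [   8.96   -166.4133] tip z 100.45304527047745 [ 3.1407 -0.0011  0.094 ] [-1.0926  0.1036  5.8647] 0.0005432626670666959 9.6667
```

View pics/s10.png

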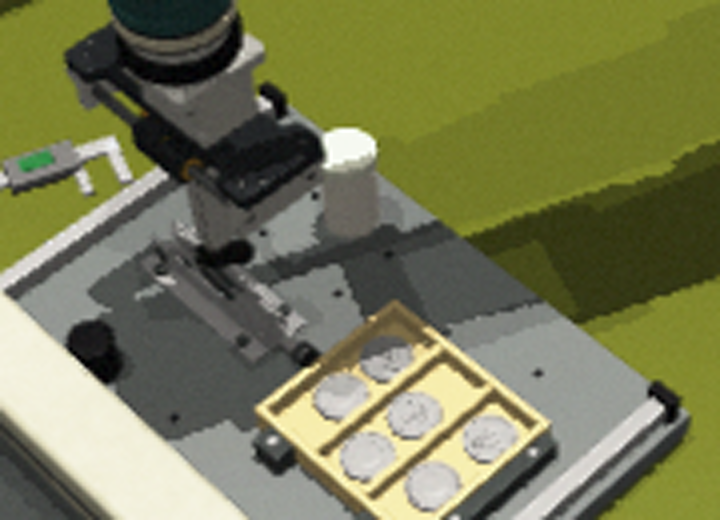

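>>> {"fn": "move_arm", "kwargs": {
  "increments": [
    [[0,0,-0.028,0.04,0,0,0],[0,0,-0.053,0.08,0,0,0],[0,0,-0.075,0.12,0,0,0],[0,0,-0.095,0.16,0,0,0],[0,0,-0.115,0.205,0,0,0],[0,0,-0.13,0.25,0,0,0],[0,0,-0.145,0.29,0,0,0],[0,0,-0.155,0.32,0,0,0]]
  ]
}}

```text
time: 10.38
tool_pos: [0.604, -0.1028, 0.2651]
ee_rot: [-3.141, 0.003, 0.094]
wrist_force: [-0.5, 0.2, -0.0]
width: 0.0002
```

```bash
python3 -c "
from h import *
look(11)"
```

```text
tool scanner [   8.5712 -150.7889] tip z 65.94891976285533 [-3.1408  0.0026  0.0941] [-0.5226  0.2068 -0.0231] 0.0002350920951206568 10.3833
```

View pics/s11.png

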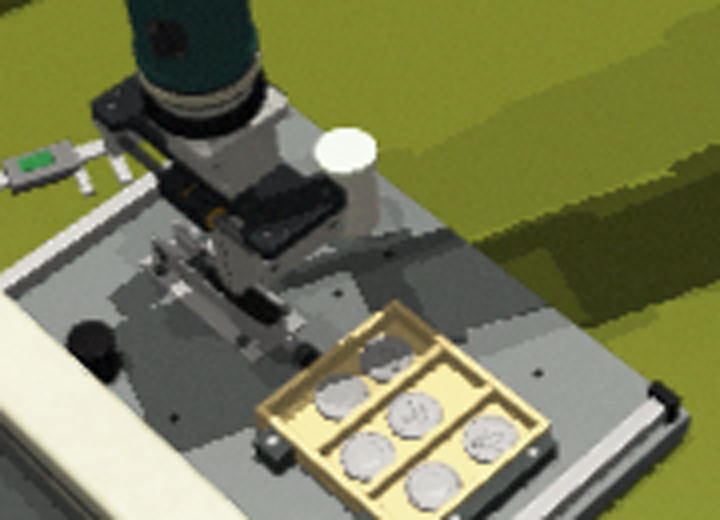

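>>> {"fn": "move_arm", "kwargs": {
  "increments": [
    [[0,0,0,-0.1,0,0,0],[0,0,0,-0.4,0,0,0],[0,0,0,-0.7,0,0,0],[0,0,0,-1,0,0,0],[0,0,0,-1,0,0,0]]
  ]
}}

```text
time: 10.85
tool_pos: [0.6052, -0.1034, 0.3763]
ee_rot: [3.136, -0.014, 0.094]
wrist_force: [0.3, -0.8, 1.8]
width: 0.0006
```

>>> {"fn": "move_arm", "kwargs": {
  "increments": [
    [[0,-0.3,0,-0.2,0,0,0],[0,-0.6,0,-0.4,0,0,0],[0,-0.9,0,-0.4,0,0,0],[0,-1,0,-0.4,0,0,0],[0,-1,0,-0.4,0,0,0]]
  ]
}}

```text
time: 11.27
tool_pos: [0.5032, -0.1126, 0.4081]
ee_rot: [3.141, -0.002, 0.093]
wrist_force: [0.4, 0.2, -0.1]
width: 0.0008
```

```bash
python3 - <<'E'
from h import *
look(12)
c=robot.camera_params("wrist")
p,d=robot.snapshot("wrist");cv2.imwrite("pics/w12.png",cv2.resize(p[:,:,::-1],(768,576),interpolation=cv2.INTER_CUBIC));np.savez("w12.npz",p=p,d=d,**c)
p,d=robot.snapshot("top");cv2.imwrite("pics/top12.png",p[:,:,::-1])
E
```

```text
tool scanner [ -92.659  -150.5979] tip z 208.92077611749102 [ 3.1406 -0.0018  0.0928] [ 0.3795  0.2065 -0.1444] 0.0008242768533465526 11.2667
```

View pics/s12.png

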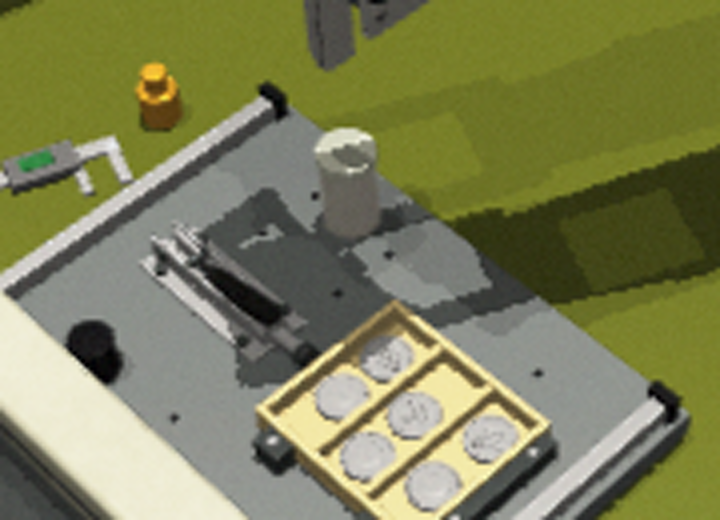

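View pics/w12.png

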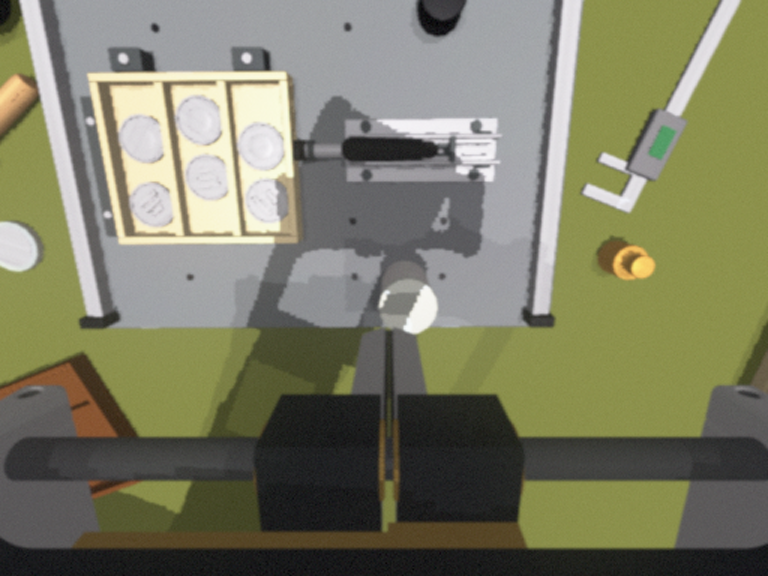

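View pics/top12.png

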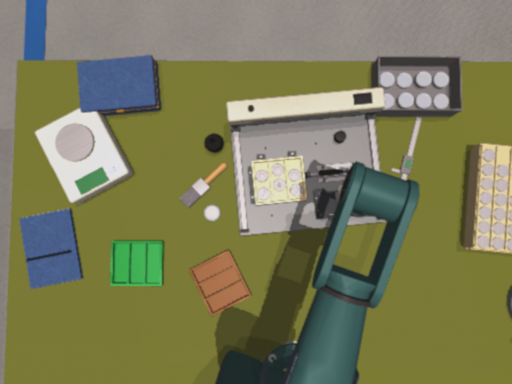

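```bash
python3 - <<'E'
from h import *
w=dict(np.load("w12.npz"))
g=lambda p,z:(ray(w,(p[0]/1.5-.17,p[1]/1.5-.17),z)[0][:2]-t)@R*1000
Q=np.array([g(p,.052) for p in [(88,74),(289,73),(299,241),(119,243)]]);print(Q,Q.mean(0))
print('stop fronts',[g(p,.05) for p in [(110,71),(268,71)]])
b=cv2.imread("pics/w12.png")[30:260,70:310];cv2.imwrite("pics/w12c.png",cv2.resize(b,None,fx=2.5,fy=2.5))
E
```

```text
[[ 62.7365  74.4704]
 [ 62.6618 -76.3371]
 [-63.8268 -75.7508]
 [-64.725   74.4207]] [-0.7884 -0.7992]
stop fronts [array([65.1548, 58.835 ]), array([ 64.561 , -60.1696])]
```

View pics/w12c.png

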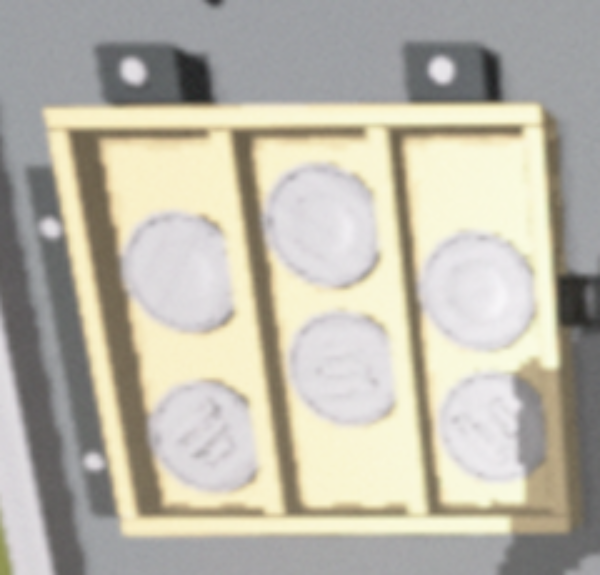

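Tray flush against both stops (about (140,100) and (450,100) in the crop) and the fence, with the rod tip pressing its right wall. The measured offset from home is under 1 mm, so I'm handing in.

```bash
python3 -c "
from bench import robot
print(robot.get_obs()['wrist_force']);print(robot.close_job())"
```

```text
[ 0.3662283  -0.05516556 -0.1248343 ]
the job is handed in; nothing more can be done
None
```

I pushed the tray back against both stops and threw the clamp lever over until it locked, then handed the job in at about 11 s of the 48 s allowed.

- **Tray push:** I used the open fingertips on the front wall. The push force rose to about 10 N once it seated, with the lever still back at a joint value of about 0.17 rad.
- **Lever:** I pushed the grip over with the closed fingertips. The force reached about 6 N near 1.35 rad and dropped to zero past the dead point.
- **Tray position:** the last wrist picture put the tray's centre about 0.8 mm short of home in x and in y. Its edges were square to within about 0.5 degree, and it was flush with both stops and the fence.
- **Clamp and surroundings:** the pictures showed the lever lying over towards the tray, the tip on the tray wall and all six coins in place. The loose items looked unmoved by eye. The arm was clear of everything, with wrist force near zero.
- **Not measured:** the clamp force and the final lever angle; I judged both from the snap and the pictures.
- **Disagreements:** the first top and wrist estimates of the scanner's yaw differed by 0.6 degrees (5.4 and 6.0), so I used a value between them. No check failed.

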